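# Push the loose cup home into the stack in the trough and close the keeper

## Task

Put the cups away in the V-shaped stacking trough: slide the loose cup along the trough, without picking it up, base first into the mouth of the matching cup that is fixed at the end stop, until it is nested straight and fully home. Then turn the keeper knob clockwise to its end stop, so that its arm lies across the trough behind the stacked cups. Leave the two jars that stand beside the trough where they are.

Things in the scene. Friction and masses are not known exactly. Their poses are not given: they have to be found in the camera images.
- loose_cup: loose clear flared cup lying in the trough, mouth towards the trough's -x (open end), base towards the end cup. 42 mm long, rim 71 mm across (lip 6 mm wide), base 48 mm across, mouth about 56 mm inside, 30 g. Origin: centre of its base's outside; its z runs from base to mouth and points to the trough's -x, 18 degrees upward.
- end_cup: identical clear cup, fixed to the end stop as the holder of the stack: it lies in the end of the trough, mouth towards the trough's -x, axis 18 degrees up like the other's. Origin: centre of its base's outside; z from base to mouth; the origin is at x = 87, y = 0, z = 56 mm in the trough's frame. A cup nested fully home in it has its origin 15 to 18 mm farther along this z.
- trough: fixed wooden trough, 222 mm long (x), 116 mm wide (y), a V of two boards 29 degrees from level, edges 59 to 65 mm above the table at y = +-50 mm. Bottom of the V: 38.5 mm above the table from x = -115 mm (open end) to +32 mm, then 30 mm high up to the end stop at x = +95 mm (95 mm high). Origin: on the table, y = 0 at the middle; x towards the end stop, y to its left, z up.
- keeper (a joint): angle of the keeper (arm and knob in one, turning about the vertical) in rad. 0: parked, arm beside the trough towards its -x; 1.40: end stop, arm pointing to the trough's +y across it, behind the nested cups. Grows clockwise seen from above. In the trough's frame the arm points along (-sin a, cos a), a = 1.40 - joint. Light friction, stays where left.
- keeper_grip (a point): centre of the knob's upright black bar on the pivot axis, 95 mm above the table, at x = 16, y = -78 mm in the trough's frame. The bar is 34 mm long, 12 mm thick, 81 to 106 mm above the table, in line with the arm: a flat aluminium strip 16 mm wide, 68 mm long from the pivot, 71 to 77 mm above the table.
- jar_tall: tall jar with a screw lid, upright on the table beside the trough on its +y side, 52 mm across, 71 mm tall (leave it). Origin: centre of the underside.
- jar_low: low jar with a screw lid, upright on the table beside the trough on its +y side, 56 mm across, 55 mm tall (leave it). Origin: centre of the underside.

How it is judged:
By the outcome, as a careful person would: the job done as asked, in the order asked, and still so for the second after the job is handed in, with the robot touching nothing.
It also fails if it takes over 48 s, if anything falls off the work surface, if the arm or the gripper's body presses on something with over 40 N, if the wrist force passes 120 N, or if a joint passes its speed limit or range.

## Robot

A 6-joint arm with a two-finger parallel gripper is mounted at the origin on the work surface; the furniture and walls round the work are solid. World frame = base frame: x ahead of the robot, y to its left, z up, the work surface at z = 0. Lengths are in m, angles in rad, forces in N, time in s.
With the tool pointing down it reaches from about 0.35 to 0.85 m from the base axis. Payload 8.1 kg.
Tool frame: the origin (TCP) lies at the very end of the fingers, on their centre line; the grasp point (between the pads) lies 19 mm behind it; z points along the fingers, y is the line along which they close (so a half turn about z gives the same grasp; the last joint's range is limited). The gripper opens to 85 mm and grips with 20 to 120 N. Pads are 22 mm wide; open, the fingers measure 114 mm over their backs; the gripper's body (76 mm by 85 mm) begins 54 mm behind the grasp point. The pads swing forward as they close: fully open they stand 13 mm farther back than shut.
Start: joints at [1.21, 0.13, 1.488, -0, 1.523, -0.085], TCP at [0.163, 0.577, 0.231] pointing down, gripper open.
Joint ranges: [-2.96, 2.96], [-0.89, 2.26], [0.02, 2.5], [-1.34, 4.48], [0, 2.73], [-2.66, 2.66]. Speed limits (rad/s): [2.39, 2.39, 2.79, 3.14, 3.14, 3.14].

## Interface

Orientations are given as a rotation vector (axis times angle).
In Python, from station import arm gives the robot as it stands.
- The arm moves only by the tool send_rows, never from a script. Its arguments are lists of equal length, an entry for each row: "translation": the shift along the world's x, y, z each as a share of 0.02 m, from -1 to 1, a list of three; "rot": the turn, a rotation vector about the world's x, y, z each as a share of 5 degrees, from -1 to 1, a list of three; "hand": the finger opening in mm, from 0 to 85.4. A call has 1 to 8 rows; each row shifts and turns the commanded pose from where the row before left it; what a row does not reach is not made up. A row lasts 1/12 s, in which the tool goes at most 41.7 mm and 7.16 degrees, less where a joint would pass 70% of its speed; a pose out of reach is approached as far as the arm can. A call with a number of a shift or a turn outside -1 to 1 is refused whole. A call with a gripper value outside its range is refused whole. The fingers move at their own pace and stop on an object; "newtons" is the grip in N (left out, the last holds). Time passes only in rows, so rows that do not move let the fingers close. It gives the time, the measured TCP pose, the force, the opening and the grip force at its end, in the units of the state.
- arm.sense(): the state, without advancing time (a new reading comes with each control period).
- arm.grab_frame(name): name is "scene" or "top" or "wrist"; returns a dict with "image" (384x512x3 uint8, red, green, blue), "depth" (384x512 float32, m along the optical axis (not along the pixel's ray), 0 where there is no reading), "fx", "fy", "cx", "cy" (pixels), "camera_from_world" (4x4, takes a point from world to camera coordinates); the wrist camera has in their place "T_tool_cam" (4x4, takes a point from camera to tool coordinates, whose origin is the TCP and whose axes are the flange's). Camera axes: x right, y up, looking along -z (the intrinsics and any distortion apply to the point x, -y, -z); pixel columns grow to the right and rows downward; lengths in m; the calibration is good to about 2 mm. The wrist camera is an equidistant fisheye: a pixel r from the principal point sees the ray r / f radians off the axis. A picture is of the moment at which its call begins: read the wrist's pose just before it.
- arm.sign_off(): hands the job in; it is judged then, once.
Trained networks look in the newest picture that a camera, given by its name, has taken for a name from the list of things; names that differ only in an ending like _2 or _b are one class to them, and where a whole thing is asked for, a point or a joint stands for the part that bears it (a point fixed in the world has none). Each returns a list of dicts, best first, with "score" (0 to 1); they miss things now and then, are a little off and sometimes report something else, mostly with a low value. They report only what shows in the picture. A call takes as long as a camera call.
- arm.search_frame(name, camera): "position" ([x, y, z] in m, in world coordinates, good to about 4 mm: the middle of the surface that is visible of it).
- arm.outline_of(name, camera): "pixels" (384x512 bool, what is visible of it).
- arm.place_of(name, camera): "position" ([x, y, z] in m, in world coordinates, good to about 4 mm: a listed point, or the origin of a listed thing).
The state is a dict: "time_s": time; "joint_positions": joint angles; "qd": joint speeds; "effort": joint torques, N m; "tcp_pos": TCP position; "tcp_rot": TCP orientation; "contact_force": force on the tool from outside, world axes, zero at the start; "torque": the same for the moment, N m; "grip_width": finger opening in m; "gripper_force": force on a finger pad.
Only numpy, scipy, OpenCV 4.12 (cv2) and the standard library are available. Lean on these libraries where they do the work, as an engineer would, in place of code of your own. Each camera call takes 0.05 s, during which the arm holds its last target. There are 200 camera calls.

## Working session

There is one attempt and no reset: what is moved stays moved. The work goes in short steps, Python scripts to look and compute and a tool call to move; the robot and the scene stay as the last step left them, time stands still between calls to the robot, and variables do not carry over. Pictures are saved under pics/ and viewed, at most 10 in all, crops included, and the job is handed in when it is done.

Besides the shell and the picture viewer there is one more tool, called after "Emit:" by a JSON object that holds its "method" and its "body", one argument or row to a line. send_rows: Moves the arm, as the interface text tells. Shift numbers are shares of 0.02 m and turn numbers shares of 5 degrees, none past 1 either way. Its arguments: {"type":"object","properties":{"translation":{"type":"array"},"rot":{"type":"array"},"hand":{"type":"array"},"newtons":{"type":"number"}},"required":["translation","rot","hand"]}

```bash
ls; mkdir -p pics; cat > h.py <<'E'
import numpy as np,cv2
from station import arm
def pix(f,p):
    c=f["camera_from_world"]@np.r_[p,1]
    return [f["cx"]+f["fx"]*c[0]/-c[2], f["cy"]-f["fy"]*c[1]/-c[2]]
def cloud(f):
    d=f["depth"];v,u=np.mgrid[:384,:512]
    P=np.stack([(u-f["cx"])/f["fx"]*d,-(v-f["cy"])/f["fy"]*d,-d,np.ones_like(d)],-1)
    return (P@np.linalg.inv(f["camera_from_world"]).T)[...,:3]
def save(f,n): cv2.imwrite("pics/"+n,f["image"][...,::-1])
E
python3 - <<'E'
from h import *
np.set_printoptions(precision=4,suppress=True)
s=arm.sense();print(s["time_s"],s["tcp_pos"],s["tcp_rot"])
ims=[]
for c in("scene","top"):
    f=arm.grab_frame(c);ims.append(f["image"])
    print(c,"cam at",np.linalg.inv(f["camera_from_world"])[:3,3])
    for n in("loose_cup","end_cup","trough","keeper","keeper_grip","jar_tall","jar_low"):
        for r in arm.place_of(n,c)[:1] if n!="keeper" else arm.search_frame(n,c)[:1]:
            print(n,np.array(r["position"]),round(r["score"],2),np.round(pix(f,r["position"])))
for i,n in zip(ims,("s0","t0")): cv2.imwrite(f"pics/{n}.png",i[...,::-1])
print(arm.sense()["time_s"])
E
```

```text
pics
0.0 [0.1632 0.5768 0.2303] [-0.4319 -3.1114  0.0028]
scene cam at [0.2209 0.426  0.7418]
loose_cup [ 0.5722 -0.0286  0.0648] 0.78 [236. 188.]
end_cup [0.5617 0.0883 0.0548] 0.62 [201. 235.]
trough [0.5667 0.0017 0.0002] 0.74 [230. 221.]
keeper [0.6344 0.0163 0.0802] 0.75 [195. 183.]
keeper_grip [0.6416 0.0221 0.0905] 0.84 [189. 179.]
jar_tall [ 0.4521  0.0562 -0.004 ] 0.96 [262. 272.]
jar_low [ 0.4629 -0.0703 -0.0066] 0.82 [294. 224.]
top cam at [ 0.4074 -0.0241  0.9112]
loose_cup [ 0.5654 -0.0286  0.0648] 0.96 [254. 175.]
end_cup [0.5603 0.0879 0.061 ] 0.88 [199. 177.]
trough [ 0.57    0.0007 -0.0003] 0.69 [241. 178.]
keeper [0.6352 0.0119 0.08  ] 0.84 [236. 141.]
keeper_grip [0.6476 0.0202 0.0974] 0.81 [232. 132.]
jar_tall [0.4457 0.0553 0.0024] 0.81 [215. 233.]
jar_low [ 0.4601 -0.0727 -0.0001] 0.93 [273. 228.]
0.8
```

```bash
python3 - <<'E'
import cv2,numpy as np
a=cv2.imread("pics/s0.png")[120:320,130:350];b=cv2.imread("pics/t0.png")[90:290,150:350]
cv2.imwrite("pics/s0c.png",cv2.resize(a,(660,600),interpolation=3));cv2.imwrite("pics/t0c.png",cv2.resize(b,(600,600),interpolation=3))
E
```

```text
(no output)
```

View pics/s0c.png

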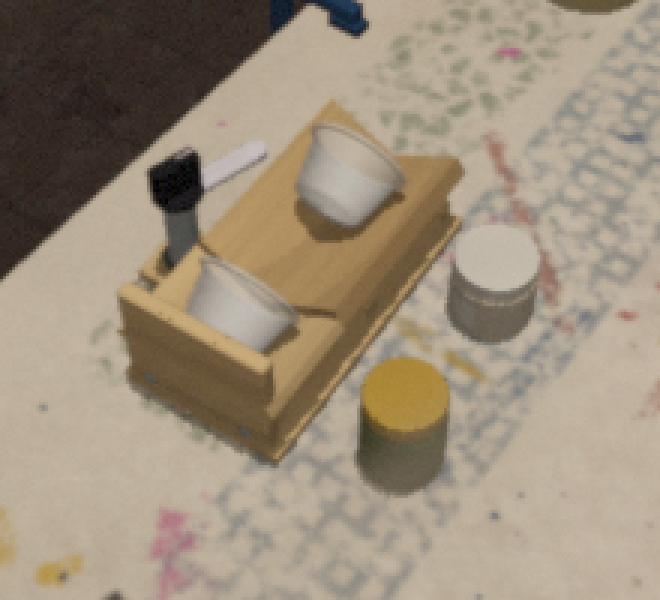

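View pics/t0c.png

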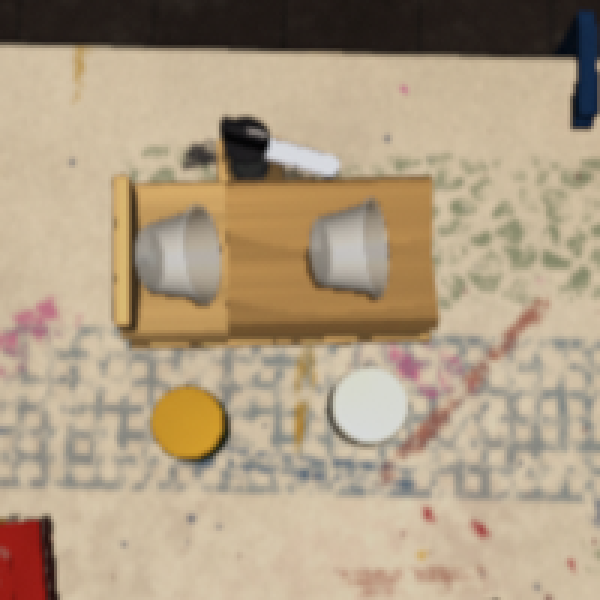

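The pictures show the trough's +x along world +y (left in the top view). The loose cup is at top-crop (350,250), the end cup at (180,255), and the parked knob at (245,140). Next I'll fit the trough's yaw from depth.

```bash
python3 - <<'E'
from h import *
np.set_printoptions(precision=4,suppress=True)
for c in("top","scene"):
    f=arm.grab_frame(c);W=cloud(f);m=arm.outline_of("trough",c)[0]["pixels"]
    m=cv2.erode(m.astype(np.uint8),np.ones((3,3)))>0
    P=W[m&(f["depth"]>0)]
    t=np.array([.568,.001])
    from numpy.linalg import lstsq
    yaw=np.radians(92)
    for it in range(6):
        ex=np.array([np.cos(yaw),np.sin(yaw)]);ey=np.array([-ex[1],ex[0]])
        X=(P[:,:2]-t)@ex;Y=(P[:,:2]-t)@ey;z=P[:,2]
        k=(X>-.105)&(X<.025)&(abs(Y)<.047)&(abs(Y)>.006)
        pl={}
        for sgn in(1,-1):
            kk=k&(Y*sgn>0)
            for _ in range(4):
                A=np.c_[P[kk,:2],np.ones(kk.sum())];co=lstsq(A,z[kk],rcond=None)[0]
                kk=k&(Y*sgn>0)&(abs(np.c_[P[:,:2],np.ones(len(P))]@co-z)<.004)
            pl[sgn]=co;n=kk.sum()
        d=pl[1]-pl[-1] # intersection: d.xy + d2=0
        g=d[:2];yaw=np.arctan2(*np.array([g[0],-g[1]])*-1)
        yaw=np.arctan2(-g[0],g[1]); 
        yaw=yaw if np.sin(yaw)>0 else yaw+np.pi
        t=t-g*(g@t+d[2])/(g@g)
    print(c,n,"yaw",np.degrees(yaw),"pt on axis",t,"bottom z",pl[1]@np.r_[t,1],"slopes",np.degrees(np.arctan(np.linalg.norm(pl[1][:2]))),np.degrees(np.arctan(np.linalg.norm(pl[-1][:2]))))
    ex=np.array([np.cos(yaw),np.sin(yaw)]);ey=np.array([-ex[1],ex[0]])
    X=(P[:,:2]-t)@ex;Y=(P[:,:2]-t)@ey;z=P[:,2]
    k=(z>.085)&(abs(Y)<.06);print("endstop top x",np.percentile(X[k],[5,50,95]),np.median(z[k]),k.sum())
    k=(z>.035)&(z<.07)&(abs(Y)<.045);print("open end x",np.percentile(X[k],[0.3,1]))
    k=(z>.055)&(z<.07);print("y edges",np.percentile(Y[k],[1,99]))
    for n in("loose_cup","end_cup","keeper_grip","keeper","jar_tall","jar_low"):
        r=(arm.place_of if n!="keeper" else arm.search_frame)(n,c)
        if r:
            p=np.array(r[0]["position"]);q=p[:2]-t;print(n,q@ex,q@ey,p[2])
    for n in("loose_cup","end_cup"):
        q=W[arm.outline_of(n,c)[0]["pixels"]&(f["depth"]>0)];X=(q[:,:2]-t)@ex;Y=(q[:,:2]-t)@ey
        print(n,"X",np.percentile(X,[2,98]),"Y",np.percentile(Y,[2,98]),"z",np.percentile(q[:,2],[2,98]))
E
```

```text
top 833 yaw 93.16427471580572 pt on axis [0.569  0.0011] bottom z 0.038756823948916386 slopes 28.507827530423782 28.842416143468625
endstop top x [0.0954 0.0992 0.1048] 0.09483815007748908 258
open end x [-0.111  -0.1102]
y edges [-0.0517  0.0554]
loose_cup -0.02791525199063956 0.006907919829903791 0.0639
end_cup 0.09053103764875838 0.002663338500743541 0.06
keeper_grip 0.01077033892825093 -0.07775656537644624 0.0931
jar_tall 0.06107780919499326 0.12026842909485994 0.0011
jar_low -0.06953038370448104 0.11466932670843162 0.0008
loose_cup X [-0.0804 -0.0267] Y [-0.029   0.0299] z [0.0451 0.1082]
end_cup X [0.0398 0.0911] Y [-0.0293  0.0291] z [0.0363 0.1007]
scene 747 yaw 92.93842066360398 pt on axis [0.5676 0.001 ] bottom z 0.03841795915716956 slopes 28.750269555365342 28.33165062152518
endstop top x [0.1003 0.1065 0.1092] 0.09372381541390129 408
open end x [-0.1091 -0.1066]
y edges [-0.0722  0.0551]
loose_cup -0.029943353055111102 -0.0004478425622839258 0.066
end_cup 0.09039877607896504 0.005090384182563449 0.0587
keeper_grip 0.01601558340309532 -0.07850644977270335 0.0923
keeper 0.00966291316521534 -0.06766654290738607 0.0769
jar_tall 0.061534233389094986 0.11381300453042235 -0.0031
jar_low -0.06317135307220734 0.1090995445122778 -0.0048
loose_cup X [-0.0644 -0.0256] Y [-0.0222  0.0301] z [0.0502 0.1077]
end_cup X [0.0333 0.0983] Y [-0.0375  0.0332] z [0.0441 0.0997]
```

```bash
cat >> h.py <<'E'
from scipy.spatial.transform import Rotation as R
yaw=np.radians(93.05);T0=np.array([.5682,.003,0])
RT=R.from_euler('z',yaw).as_matrix()
def toW(p): return T0+RT@np.array(p)
def toT(p): return RT.T@(np.array(p)-T0)
c18,s18=np.cos(np.radians(18)),np.sin(np.radians(18))
def Rpush(flip=1):
    z=np.array([-s18,0,-c18]);y=np.array([0,flip,0.]);x=np.cross(y,z)
    return RT@np.c_[x,y,z]
def plan(pT,Rm):
    s=arm.sense();d=toW(pT)-s["tcp_pos"]
    rv=(R.from_matrix(Rm)*R.from_rotvec(s["tcp_rot"]).inv()).as_rotvec()
    print("shift shares",np.round(d/.02,2),"rot shares",np.round(np.degrees(rv)/5,2),"target",np.round(toW(pT),4))
def st():
    s=arm.sense();print(s["time_s"],"T",np.round(toT(s["tcp_pos"])*1e3,1),"rot",np.round(s["tcp_rot"],3),"F_T",np.round(RT.T@s["contact_force"],1),"w",s["grip_width"],"j",np.round(s["joint_positions"],2))
E
python3 - <<'E'
from h import *
st();print(R.from_rotvec(arm.sense()["tcp_rot"]).as_matrix().round(2))
for fl in(1,-1): plan([-.112,0,.18],Rpush(fl))
plan([-.107,0,.079],Rpush(1))
E
```

```text
1.8 T [595.1 373.7 231.3] rot [-0.432 -3.112  0.   ] F_T [0.4 0.6 0.2] w 0.08538145397927015 j [ 1.21  0.13  1.49  0.    1.52 -0.09]
[[-0.96  0.27 -0.  ]
 [ 0.27  0.96 -0.  ]
 [ 0.   -0.   -1.  ]]
shift shares [ 20.54 -34.31  -2.56] rot shares [-2.62  3.28 21.57] target [ 0.5742 -0.1088  0.18  ]
shift shares [ 20.54 -34.31  -2.56] rot shares [ -3.    -2.4  -14.11] target [ 0.5742 -0.1088  0.18  ]
shift shares [ 20.53 -34.06  -7.61] rot shares [-2.62  3.28 21.57] target [ 0.5739 -0.1038  0.079 ]
```

Emit:
{"method": "send_rows", "body": {
  "translation": [
    [0.57,-0.953,-0.07],
    [0.57,-0.953,-0.07],
    [0.57,-0.953,-0.07],
    [0.57,-0.953,-0.07],
    [0.57,-0.953,-0.07],
    [0.57,-0.953,-0.07],
    [0.57,-0.953,-0.07],
    [0.57,-0.953,-0.07]
  ],
  "rot": [
    [-0.083,-0.067,-0.392],
    [-0.083,-0.067,-0.392],
    [-0.083,-0.067,-0.392],
    [-0.083,-0.067,-0.392],
    [-0.083,-0.067,-0.392],
    [-0.083,-0.067,-0.392],
    [-0.083,-0.067,-0.392],
    [-0.083,-0.067,-0.392]
  ],
  "hand": [50,50,50,50,50,50,50,50]
}}

```text
time_s: 2.47
tcp_pos: [0.255, 0.424, 0.2201]
tcp_rot: [0.84, 2.97, -0.078]
contact_force: [-0.4, -0.4, 1.1]
grip_width: 0.0497
gripper_force: 0.0
```

Emit:
{"method": "send_rows", "body": {
  "translation": [
    [0.57,-0.953,-0.07],
    [0.57,-0.953,-0.07],
    [0.57,-0.953,-0.07],
    [0.57,-0.953,-0.07],
    [0.57,-0.953,-0.07],
    [0.57,-0.953,-0.07],
    [0.57,-0.953,-0.07],
    [0.57,-0.953,-0.07]
  ],
  "rot": [
    [-0.083,-0.067,-0.392],
    [-0.083,-0.067,-0.392],
    [-0.083,-0.067,-0.392],
    [-0.083,-0.067,-0.392],
    [-0.083,-0.067,-0.392],
    [-0.083,-0.067,-0.392],
    [-0.083,-0.067,-0.392],
    [-0.083,-0.067,-0.392]
  ],
  "hand": [50,50,50,50,50,50,50,50]
}}

```text
time_s: 3.13
tcp_pos: [0.3462, 0.2715, 0.209]
tcp_rot: [1.216, 2.775, -0.153]
contact_force: [-0.4, -0.2, 0.3]
grip_width: 0.0501
gripper_force: 0.0
```

Emit:
{"method": "send_rows", "body": {
  "translation": [
    [0.57,-0.953,-0.07],
    [0.57,-0.953,-0.07],
    [0.57,-0.953,-0.07],
    [0.57,-0.953,-0.07],
    [0.57,-0.953,-0.07],
    [0.57,-0.953,-0.07],
    [0.57,-0.953,-0.07],
    [0.57,-0.953,-0.07]
  ],
  "rot": [
    [-0.083,-0.067,-0.392],
    [-0.083,-0.067,-0.392],
    [-0.083,-0.067,-0.392],
    [-0.083,-0.067,-0.392],
    [-0.083,-0.067,-0.392],
    [-0.083,-0.067,-0.392],
    [-0.083,-0.067,-0.392],
    [-0.083,-0.067,-0.392]
  ],
  "hand": [50,50,50,50,50,50,50,50]
}}

```text
time_s: 3.8
tcp_pos: [0.4374, 0.1189, 0.1978]
tcp_rot: [1.557, 2.535, -0.222]
contact_force: [0.5, 0.6, 1.0]
grip_width: 0.05
gripper_force: 0.0
```

Emit:
{"method": "send_rows", "body": {
  "translation": [
    [0.57,-0.953,-0.07],
    [0.57,-0.953,-0.07],
    [0.57,-0.953,-0.07],
    [0.57,-0.953,-0.07],
    [0.57,-0.953,-0.07],
    [0.57,-0.953,-0.07],
    [0.57,-0.953,-0.07],
    [0.57,-0.953,-0.07]
  ],
  "rot": [
    [-0.083,-0.067,-0.392],
    [-0.083,-0.067,-0.392],
    [-0.083,-0.067,-0.392],
    [-0.083,-0.067,-0.392],
    [-0.083,-0.067,-0.392],
    [-0.083,-0.067,-0.392],
    [-0.083,-0.067,-0.392],
    [-0.083,-0.067,-0.392]
  ],
  "hand": [50,50,50,50,50,50,50,50]
}}

```text
time_s: 4.47
tcp_pos: [0.5287, -0.0336, 0.1865]
tcp_rot: [1.859, 2.253, -0.285]
contact_force: [-0.6, 0.9, 0.1]
grip_width: 0.05
gripper_force: 0.0
```

Emit:
{"method": "send_rows", "body": {
  "translation": [
    [0.57,-0.953,-0.07],
    [0.57,-0.953,-0.07],
    [0.57,-0.953,-0.07],
    [0.57,-0.953,-0.07],
    [0,0,0]
  ],
  "rot": [
    [-0.083,-0.067,-0.392],
    [-0.083,-0.067,-0.392],
    [-0.083,-0.067,-0.392],
    [-0.083,-0.067,-0.392],
    [0,0,0]
  ],
  "hand": [50,50,50,50,50]
}}

```text
time_s: 4.88
tcp_pos: [0.5748, -0.1118, 0.1806]
tcp_rot: [1.997, 2.096, -0.315]
contact_force: [-0.2, -0.1, -0.1]
grip_width: 0.0501
gripper_force: 0.0
```

```bash
python3 - <<'E'
from h import *
st();plan([-.108,0,.079],Rpush(-1))
s=arm.sense();f=arm.grab_frame("wrist");save(f,"w1.png")
print(f["fx"],f["cx"],f["cy"],np.round(f["T_tool_cam"],3))
for n in("loose_cup","end_cup","keeper_grip","trough"):
    for r in arm.place_of(n,"wrist")[:1]: print(n,np.round(toT(r["position"])*1e3,1),r["score"])
E
```

```text
4.8833 T [-114.9   -0.5  180.6] rot [ 1.997  2.096 -0.315] F_T [-0.1  0.2 -0.1] w 0.05005255268511155 j [-0.09  0.09  1.66 -0.32  1.36 -0.07]
shift shares [-0.04  0.35 -5.08] rot shares [0.02 0.03 0.05] target [ 0.5739 -0.1048  0.079 ]
297.3186396354542 253.5361976219687 192.34752182434391 [[ 0.     0.945  0.326  0.086]
 [ 1.    -0.001  0.001  0.   ]
 [ 0.001  0.326 -0.945 -0.143]
 [ 0.     0.     0.     1.   ]]
loose_cup [-32.8   1.6  62.8] 0.75
keeper_grip [ 13.2 -78.4  97.6] 0.62
trough [ 1.4  1.2 -5.8] 0.95
```

View pics/w1.png

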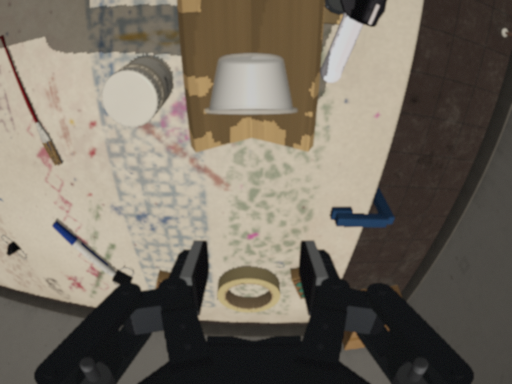

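The wrist view confirms the geometry: the cup rim spans (210–297,108), centred on the fingers at columns 200/305. Trough origin agrees within 2 mm and the cup base is at x≈-32. Descending behind the rim.

Emit:
{"method": "send_rows", "body": {
  "translation": [
    [0,0.05,-0.92],
    [0,0.05,-0.92],
    [0,0.05,-0.92],
    [0,0.05,-0.92],
    [0,0.05,-0.92],
    [0,0.05,-0.92],
    [0,0,0]
  ],
  "rot": [
    [0,0,0],
    [0,0,0],
    [0,0,0],
    [0,0,0],
    [0,0,0],
    [0,0,0],
    [0,0,0]
  ],
  "hand": [50,50,50,50,50,50,50]
}}

```text
time_s: 5.72
tcp_pos: [0.5706, -0.1015, 0.0664]
tcp_rot: [1.994, 2.107, -0.319]
contact_force: [-0.1, 0.2, -1.7]
grip_width: 0.05
gripper_force: 0.0
```

Emit:
{"method": "send_rows", "body": {
  "translation": [
    [-0.03,0.5,0],
    [-0.03,0.5,0],
    [-0.015,0.25,0],
    [-0.015,0.25,0],
    [0,0,0]
  ],
  "rot": [
    [0,0,0],
    [0,0,0],
    [0,0,0],
    [0,0,0],
    [0,0,0]
  ],
  "hand": [50,50,50,50,50]
}}

```text
time_s: 6.13
tcp_pos: [0.573, -0.0715, 0.072]
tcp_rot: [1.991, 2.101, -0.311]
contact_force: [-0.1, 0.5, 0.9]
grip_width: 0.0501
gripper_force: 0.3
```

```bash
python3 - <<'E'
from h import *
st()
f=arm.grab_frame("wrist");save(f,"w2.png")
for r in arm.place_of("loose_cup","wrist")[:1]: print(np.round(toT(r["position"])*1e3,1),r["score"])
E
```

```text
6.1333 T [-74.7  -0.8  72. ] rot [ 1.991  2.101 -0.311] F_T [0.5 0.1 0.9] w 0.05005519495569378 j [-0.02  0.2   1.75 -0.34  1.19  0.05]
[-20.   -0.   61.8] 0.83
```

View pics/w2.png

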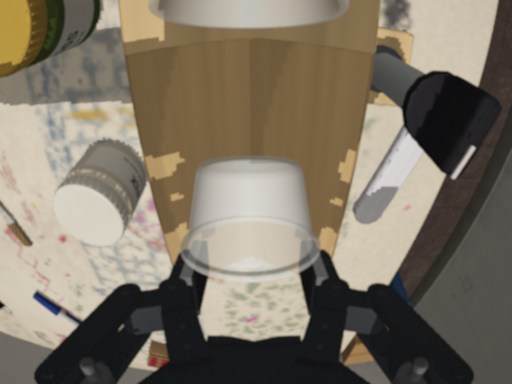

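The cup is in contact, straight and centred at (250,215), with its base now at x≈-20. I'll keep pushing slowly.

Emit:
{"method": "send_rows", "body": {
  "translation": [
    [-0.014,0.3,0],
    [-0.014,0.3,0],
    [-0.014,0.3,0],
    [-0.014,0.3,0],
    [-0.014,0.3,0],
    [-0.014,0.3,0],
    [-0.014,0.3,0],
    [-0.014,0.3,0]
  ],
  "rot": [
    [0,0,0],
    [0,0,0],
    [0,0,0],
    [0,0,0],
    [0,0,0],
    [0,0,0],
    [0,0,0],
    [0,0,0]
  ],
  "hand": [50,50,50,50,50,50,50,50]
}}

```text
time_s: 6.9
tcp_pos: [0.5696, -0.0241, 0.0704]
tcp_rot: [1.993, 2.101, -0.314]
contact_force: [0.5, -1.0, 0.7]
grip_width: 0.0498
gripper_force: 0.4
```

```bash
python3 - <<'E'
from h import *
st()
f=arm.grab_frame("wrist");save(f,"w3.png")
for n in("loose_cup","end_cup"):
  for r in arm.place_of(n,"wrist")[:2]: print(n,np.round(toT(r["position"])*1e3,1),r["score"])
E
```

```text
6.9 T [-27.2   0.   70.4] rot [ 1.993  2.101 -0.314] F_T [-1.  -0.4  0.7] w 0.04976360847344966 j [ 0.07  0.21  1.74 -0.34  1.21  0.13]
loose_cup [28.1  3.8 64.4] 0.85
end_cup [83.2 -2.6 54.3] 0.68
end_cup [27.3  1.7 64.8] 0.2
```

View pics/w3.png

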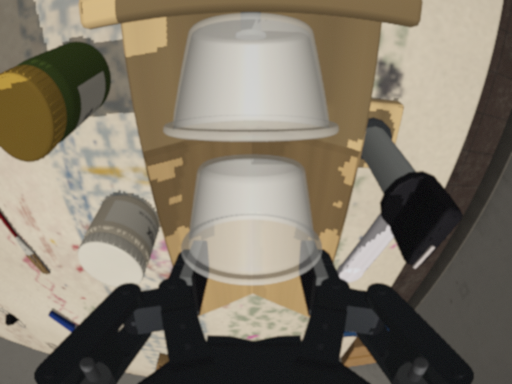

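The cup is straight, with its base at x≈28 in front of the end cup's mouth (columns 250 and 250). Next I'll enter the mouth.

Emit:
{"method": "send_rows", "body": {
  "translation": [
    [-0.01,0.18,0],
    [-0.01,0.18,0],
    [-0.01,0.18,0],
    [-0.01,0.18,0],
    [-0.01,0.18,0],
    [-0.01,0.18,0],
    [-0.01,0.18,0],
    [-0.01,0.18,0]
  ],
  "rot": [
    [0,0,0],
    [0,0,0],
    [0,0,0],
    [0,0,0],
    [0,0,0],
    [0,0,0],
    [0,0,0],
    [0,0,0]
  ],
  "hand": [50,50,50,50,50,50,50,50]
}}

```text
time_s: 7.72
tcp_pos: [0.5682, 0.0044, 0.0706]
tcp_rot: [1.993, 2.101, -0.314]
contact_force: [-0.7, -1.5, 0.6]
grip_width: 0.0498
gripper_force: 0.4
```

```bash
python3 - <<'E'
from h import *
st()
f=arm.grab_frame("wrist");save(f,"w4.png")
for n in("loose_cup","end_cup"):
  for r in arm.place_of(n,"wrist")[:2]: print(n,np.round(toT(r["position"])*1e3,1),r["score"])
E
```

```text
7.7167 T [ 1.4 -0.1 70.6] rot [ 1.993  2.101 -0.314] F_T [-1.4  0.7  0.6] w 0.04976597915109636 j [ 0.12  0.22  1.73 -0.33  1.23  0.18]
end_cup [85.4 -0.1 52.3] 0.98
```

View pics/w4.png

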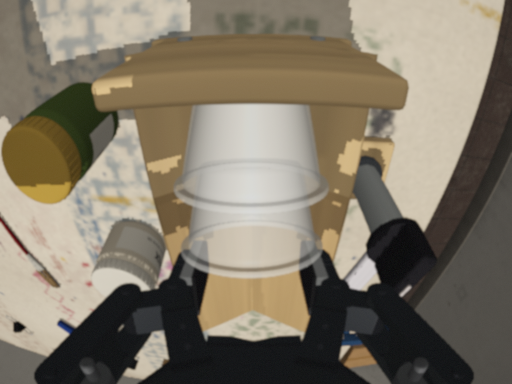

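The base has entered the mouth; rims are at rows 185 and 248, concentric at column 250. About 15 mm remain.

Emit:
{"method": "send_rows", "body": {
  "translation": [
    [-0.005,0.1,0],
    [-0.005,0.1,0],
    [-0.005,0.1,0],
    [-0.005,0.1,0],
    [-0.005,0.1,0],
    [-0.005,0.1,0]
  ],
  "rot": [
    [0,0,0],
    [0,0,0],
    [0,0,0],
    [0,0,0],
    [0,0,0],
    [0,0,0]
  ],
  "hand": [50,50,50,50,50,50]
}}

```text
time_s: 8.37
tcp_pos: [0.5675, 0.0162, 0.0704]
tcp_rot: [1.993, 2.101, -0.314]
contact_force: [1.8, -1.8, 0.9]
grip_width: 0.0499
gripper_force: 1.2
```

Emit:
{"method": "send_rows", "body": {
  "translation": [
    [0,0.05,0],
    [0,0.05,0]
  ],
  "rot": [
    [0,0,0],
    [0,0,0]
  ],
  "hand": [50,50]
}}

```text
time_s: 8.53
tcp_pos: [0.5674, 0.0178, 0.0702]
tcp_rot: [1.993, 2.101, -0.315]
contact_force: [3.0, -5.7, -2.6]
grip_width: 0.05
gripper_force: 2.4
```

Emit:
{"method": "send_rows", "body": {
  "translation": [
    [0,0.05,0],
    [0,0.05,0],
    [0,0,0]
  ],
  "rot": [
    [0,0,0],
    [0,0,0],
    [0,0,0]
  ],
  "hand": [50,50,50]
}}

```text
time_s: 8.78
tcp_pos: [0.5672, 0.0187, 0.0699]
tcp_rot: [1.992, 2.1, -0.317]
contact_force: [4.1, -8.0, -2.0]
grip_width: 0.0499
gripper_force: 3.9
```

```bash
python3 - <<'E'
from h import *
st()
f=arm.grab_frame("wrist");save(f,"w5.png")
for n in("loose_cup","end_cup"):
  for r in arm.place_of(n,"wrist")[:2]: print(n,np.round(toT(r["position"])*1e3,1),r["score"])
E
```

```text
8.7833 T [15.8  0.1 69.9] rot [ 1.992  2.1   -0.317] F_T [-8.3 -3.7 -2. ] w 0.04987832527491988 j [ 0.14  0.23  1.72 -0.33  1.24  0.21]
```

View pics/w5.png

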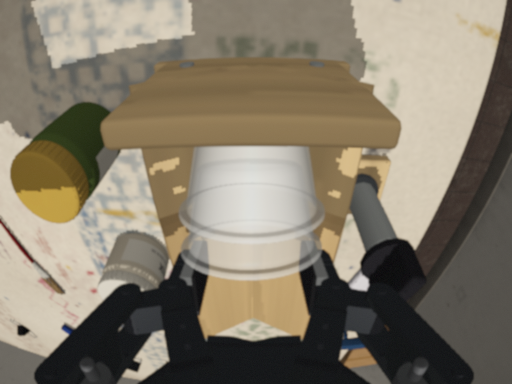

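```bash
python3 - <<'E'
from h import *
s=arm.sense();f=arm.grab_frame("wrist");M=f["T_tool_cam"];Rt=R.from_rotvec(s["tcp_rot"]).as_matrix()
def proj(pw):
    c=np.linalg.inv(M)@np.r_[Rt.T@(pw-s["tcp_pos"]),1];x,y,z=c[0],-c[1],-c[2]
    r=np.hypot(x,y);th=np.arctan2(r,z);return np.array([f["cx"]+f["fx"]*th*x/r,f["cy"]+f["fx"]*th*y/r])
a=np.array([-c18,0,s18]);u=np.array([s18,0,c18]);O=np.array([.087,0,.056])
def ring(h,r): return np.array([proj(toW(O+a*h+r*(np.cos(t)*u+np.sin(t)*np.array([0,1,0])))) for t in np.linspace(0,6.28,73)])
im=f["image"].copy()
for h in(42,57,60,64):
    e=ring(h/1e3,.0355);print(h,"rows",e[:,1].min().round(1),e[:,1].max().round(1),"cols",e[:,0].min().round(1),e[:,0].max().round(1))
    if h!=60: cv2.polylines(im,[np.int32(e*16)],True,{42:(255,0,0),57:(0,255,0),64:(0,0,255)}[h],1,cv2.LINE_AA,4)
cv2.imwrite("pics/w6.png",cv2.resize(im[130:300,160:350],(760,680)[:2] and (670,600),interpolation=cv2.INTER_CUBIC)[...,::-1])
E
```

```text
42 rows 188.7 247.7 cols 180.8 326.6
57 rows 211.7 279.5 cols 183.7 323.6
60 rows 216.1 285.3 cols 184.3 323.0
64 rows 221.9 292.9 cols 185.2 322.2
```

View pics/w6.png

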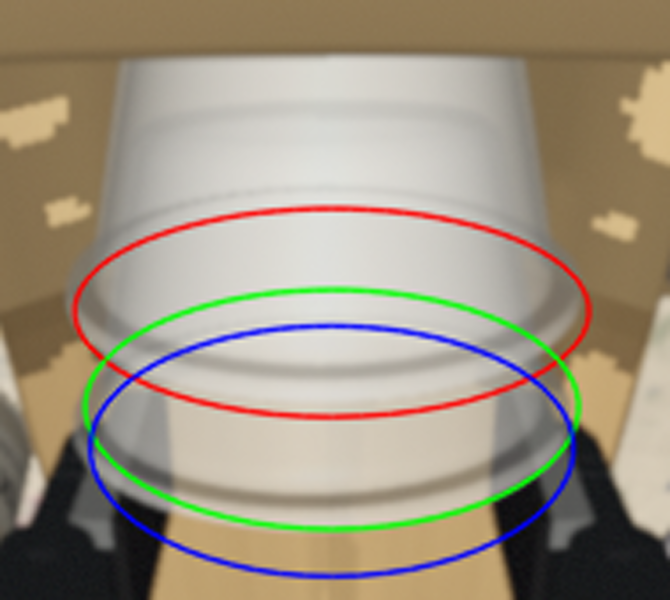

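The rims are concentric, with band spacing of about 36 rows. That puts the nesting offset near 17.3 mm and agrees with the TCP estimate. I'll press a little more firmly to be sure it seats.

Emit:
{"method": "send_rows", "body": {
  "translation": [
    [0,0.06,0],
    [0,0.06,0],
    [0,0,0]
  ],
  "rot": [
    [0,0,0],
    [0,0,0],
    [0,0,0]
  ],
  "hand": [50,50,50]
}}

```text
time_s: 9.23
tcp_pos: [0.5671, 0.02, 0.0697]
tcp_rot: [1.992, 2.099, -0.319]
contact_force: [4.6, -12.3, -4.8]
grip_width: 0.05
gripper_force: 6.4
```

Emit:
{"method": "send_rows", "body": {
  "translation": [
    [0,0.06,0],
    [0,0.06,0],
    [0,0,0]
  ],
  "rot": [
    [0,0,0],
    [0,0,0],
    [0,0,0]
  ],
  "hand": [50,50,50]
}}

```text
time_s: 9.48
tcp_pos: [0.5671, 0.0207, 0.0697]
tcp_rot: [1.991, 2.097, -0.322]
contact_force: [5.7, -21.8, -7.7]
grip_width: 0.0498
gripper_force: 10.1
```

Emit:
{"method": "send_rows", "body": {
  "translation": [
    [0,0.06,0],
    [0,0.04,0],
    [0,0,0]
  ],
  "rot": [
    [0,0,0],
    [0,0,0],
    [0,0,0]
  ],
  "hand": [50,50,50]
}}

```text
time_s: 9.73
tcp_pos: [0.5671, 0.0211, 0.0697]
tcp_rot: [1.991, 2.096, -0.325]
contact_force: [8.4, -29.4, -8.2]
grip_width: 0.05
gripper_force: 13.2
```

Emit:
{"method": "send_rows", "body": {
  "translation": [
    [0,-0.3,0.1],
    [0,-0.6,0.2],
    [0,-0.6,0.2],
    [0,-0.6,0.3],
    [0,-0.6,0.9],
    [0,0,1],
    [0,0,1],
    [0,0,0]
  ],
  "rot": [
    [0,0,0],
    [0,0,0],
    [0,0,0],
    [0,0,0],
    [0,0,0],
    [0,0,0],
    [0,0,0],
    [0,0,0]
  ],
  "hand": [50,50,50,50,50,50,50,50]
}}

```text
time_s: 10.4
tcp_pos: [0.5703, -0.028, 0.1502]
tcp_rot: [1.992, 2.096, -0.306]
contact_force: [0.6, 0.2, 1.8]
grip_width: 0.0501
gripper_force: 0.0
```

```bash
cat >> h.py <<'E'
def rings(f,s,hs):
    M=f["T_tool_cam"];Rt=R.from_rotvec(s["tcp_rot"]).as_matrix()
    def proj(pw):
        c=np.linalg.inv(M)@np.r_[Rt.T@(pw-s["tcp_pos"]),1];x,y,z=c[0],-c[1],-c[2]
        r=np.hypot(x,y);th=np.arctan2(r,z);return np.array([f["cx"]+f["fx"]*th*x/r,f["cy"]+f["fx"]*th*y/r])
    a=np.array([-c18,0,s18]);u=np.array([s18,0,c18]);O=np.array([.087,0,.056])
    return {h:np.array([proj(toW(O+a*h/1e3+.0355*(np.cos(t)*u+np.sin(t)*np.array([0,1,0])))) for t in np.linspace(0,6.28,73)]) for h in hs}
E
python3 - <<'E'
from h import *
st();s=arm.sense();f=arm.grab_frame("wrist");e=rings(f,s,(42,57,60))
print({h:(v.min(0).round(1),v.max(0).round(1)) for h,v in e.items()})
for n in("loose_cup","end_cup","keeper_grip"):
  for r in arm.place_of(n,"wrist")[:2]: print(n,np.round(toT(r["position"])*1e3,1),r["score"])
c=e[42].mean(0).astype(int);print(c);y0=max(c[1]-60,0);x0=c[0]-95
cv2.imwrite("pics/w7.png",cv2.resize(f["image"][y0:y0+170,x0:x0+190],(670,600),interpolation=cv2.INTER_CUBIC)[...,::-1]);print(x0,y0)
E
```

```text
10.4 T [-31.1  -0.4 150.2] rot [ 1.992  2.096 -0.306] F_T [ 0.2 -0.6  1.8] w 0.05012818302764869 j [ 0.06  0.11  1.69 -0.32  1.34  0.08]
{42: (array([196.2,  69.3]), array([307. ,  76.8])), 57: (array([196.7,  95.9]), array([306.7,  97.9])), 60: (array([196.8,  99.8]), array([306.6, 102.9]))}
end_cup [82.9 -0.7 54.8] 0.63
keeper_grip [ 11.1 -76.8  97.6] 0.89
[251  73]
156 13
```

View pics/w7.png

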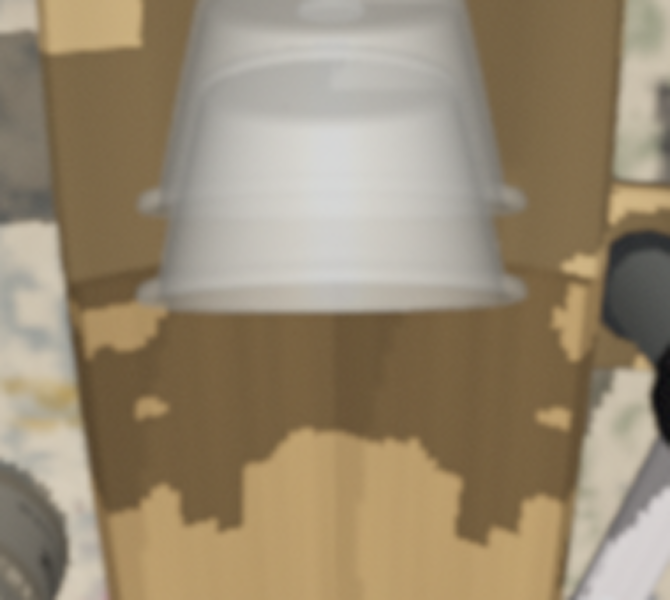

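Seen edge-on, the nest is straight: rims at crop rows 200 and 292, parallel, about 16.4 mm apart. Now the keeper.

```bash
cat >> h.py <<'E'
def Rknob(j):
    a=1.40-j;y=-np.array([np.cos(a),np.sin(a),0]) # perp to arm (-sin a,cos a)
    z=np.array([0,0,-1.]);return RT@np.c_[np.cross(y,z),y,z]
E
python3 - <<'E'
from h import *
plan([.0145,-.0775,.16],Rknob(0));plan([.0145,-.0775,.086],Rknob(0))
E
```

```text
shift shares [3.89 2.45 0.81] rot shares [ 3.6  -0.11 -1.93] target [0.6448 0.0216 0.16  ]
shift shares [ 3.89  2.45 -2.89] rot shares [ 3.6  -0.11 -1.93] target [0.6448 0.0216 0.086 ]
```

Emit:
{"method": "send_rows", "body": {
  "translation": [
    [0.65,0.4,0.4],
    [0.65,0.4,0.4],
    [0.65,0.41,0],
    [0.65,0.41,0],
    [0.65,0.41,0],
    [0.64,0.42,0],
    [0,0,0]
  ],
  "rot": [
    [0.6,-0.02,-0.32],
    [0.6,-0.02,-0.32],
    [0.6,-0.02,-0.32],
    [0.6,-0.02,-0.32],
    [0.6,-0.02,-0.32],
    [0.6,-0.02,-0.32],
    [0,0,0]
  ],
  "hand": [40,40,40,40,40,40,40]
}}

```text
time_s: 11.18
tcp_pos: [0.6461, 0.0215, 0.1589]
tcp_rot: [-2.349, -2.085, -0.004]
contact_force: [0.9, -0.4, -0.2]
grip_width: 0.04
gripper_force: 0.0
```

```bash
python3 - <<'E'
from h import *
st();plan([.0145,-.0775,.086],Rknob(0))
s=arm.sense();f=arm.grab_frame("wrist");save(f,"w8.png")
for r in arm.place_of("keeper_grip","wrist")[:2]: print(np.round(toT(r["position"])*1e3,1),r["score"])
for r in arm.search_frame("keeper","wrist")[:1]: print(np.round(toT(r["position"])*1e3,1),r["score"])
E
```

```text
11.1833 T [ 14.3 -78.8 158.9] rot [-2.349 -2.085 -0.004] F_T [-0.5 -0.8 -0.2] w 0.04004682240686985 j [-0.05  0.29  1.43  0.    1.41  0.07]
shift shares [-0.06  0.01 -3.65] rot shares [-0.03  0.01  0.02] target [0.6448 0.0216 0.086 ]
[ 14.2 -78.2  97.5] 0.78
[ 15.  -69.2  79.3] 0.91
```

View pics/w8.png

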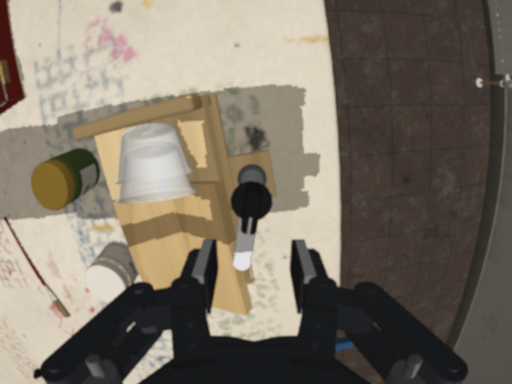

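The knob is at (251,198) and sits between the fingers at 205/300, with the arm parked. Descending and gripping.

Emit:
{"method": "send_rows", "body": {
  "translation": [
    [0,0,-0.9],
    [0,0,-0.9],
    [0,0,-0.9],
    [0,0,-0.9],
    [0,0,0]
  ],
  "rot": [
    [0,0,0],
    [0,0,0],
    [0,0,0],
    [0,0,0],
    [0,0,0]
  ],
  "hand": [40,40,40,40,40]
}}

```text
time_s: 11.75
tcp_pos: [0.6412, 0.0222, 0.0834]
tcp_rot: [-2.343, -2.088, 0.008]
contact_force: [-0.9, 0.0, -0.6]
grip_width: 0.04
gripper_force: 0.0
```

Emit:
{"method": "send_rows", "body": {
  "translation": [
    [0,0,0],
    [0,0,0],
    [0,0,0],
    [0,0,0],
    [0,0,0],
    [0,0,0]
  ],
  "rot": [
    [0,0,0],
    [0,0,0],
    [0,0,0],
    [0,0,0],
    [0,0,0],
    [0,0,0]
  ],
  "hand": [8,8,8,8,8,8],
  "newtons": 25
}}

```text
time_s: 12.25
tcp_pos: [0.6443, 0.0213, 0.0896]
tcp_rot: [2.346, 2.088, -0.002]
contact_force: [-8.2, -2.2, 0.3]
grip_width: 0.0113
gripper_force: 28.5
```

```bash
python3 -c "
from h import *
st()"
```

```text
12.25 T [ 14.2 -76.9  89.6] rot [ 2.346e+00  2.088e+00 -2.000e-03] F_T [-1.7  8.4  0.3] w 0.01129921971319317 j [-0.05  0.35  1.5  -0.    1.29  0.07]
```

Emit:
{"method": "send_rows", "body": {
  "translation": [
    [-0.04,0,0],
    [0,0,0],
    [0,0,0],
    [0,0,0],
    [0,0,0],
    [0,0,0],
    [0,0,0],
    [0,0,0]
  ],
  "rot": [
    [0,0,-0.8],
    [0,0,-0.8],
    [0,0,-0.8],
    [0,0,-0.8],
    [0,0,-0.8],
    [0,0,-0.8],
    [0,0,-0.8],
    [0,0,0]
  ],
  "hand": [8,8,8,8,8,8,8,8]
}}

```text
time_s: 12.92
tcp_pos: [0.644, 0.0213, 0.0896]
tcp_rot: [2.783, 1.451, -0.001]
contact_force: [-5.0, -1.5, -1.4]
grip_width: 0.0114
gripper_force: 28.3
```

```bash
python3 -c "
from h import *
st();print(arm.sense()['torque']);plan([.015,-.077,.0896],Rknob(1.40))
M=R.from_rotvec(arm.sense()['tcp_rot']).as_matrix();y=-(RT.T@M)[:,1];print('joint',1.4-np.arctan2(y[1],y[0]))
print([np.round(toT(r['position'])*1e3,1) for c in ('top','scene') for r in (arm.grab_frame(c),arm.search_frame('loose_cup',c)[:1])[1]])"
```

```text
12.9167 T [ 14.2 -76.7  89.6] rot [ 2.783e+00  1.451e+00 -1.000e-03] F_T [-1.2  5.1 -1.4] w 0.011438380473759118 j [-0.05  0.35  1.5  -0.    1.29  0.57]
[-0.3655022   0.81248805  0.0037279 ]
shift shares [ 0.01  0.04 -0.  ] rot shares [  0.03  -0.   -10.4 ] target [0.6443 0.0221 0.0896]
joint 0.4920278107239884
[array([ 39. , -16.4,  56. ]), array([ 51.3,  13.5, 100.8])]
```

Emit:
{"method": "send_rows", "body": {
  "translation": [
    [0,0,0],
    [0,0,0],
    [0,0,0],
    [0,0,0],
    [0,0,0],
    [0,0,0],
    [0,0,0],
    [0,0,0]
  ],
  "rot": [
    [0,0,-0.8],
    [0,0,-0.8],
    [0,0,-0.8],
    [0,0,-0.8],
    [0,0,-0.8],
    [0,0,-0.8],
    [0,0,-0.8],
    [0,0,-0.8]
  ],
  "hand": [8,8,8,8,8,8,8,8]
}}

```text
time_s: 13.78
tcp_pos: [0.6438, 0.0215, 0.0896]
tcp_rot: [3.075, 0.63, -0.002]
contact_force: [-6.3, -1.7, 0.0]
grip_width: 0.0113
gripper_force: 28.3
```

Emit:
{"method": "send_rows", "body": {
  "translation": [
    [0,0,0],
    [0,0,0],
    [0,0,0],
    [0,0,0],
    [0,0,0],
    [0,0,0]
  ],
  "rot": [
    [0,0,-0.8],
    [0,0,-0.8],
    [0,0,-0.8],
    [0,0,-0.8],
    [0,0,-0.6],
    [0,0,0]
  ],
  "hand": [8,8,8,8,8,8]
}}

```text
time_s: 14.28
tcp_pos: [0.6438, 0.0216, 0.0896]
tcp_rot: [3.137, 0.113, -0.002]
contact_force: [-5.1, -1.1, -0.8]
grip_width: 0.0112
gripper_force: 28.4
```

```bash
python3 -c "
from h import *
st();print(arm.sense()['torque'])
M=R.from_rotvec(arm.sense()['tcp_rot']).as_matrix();y=-(RT.T@M)[:,1];print('joint',1.4-np.arctan2(y[1],y[0]))"
```

```text
14.2833 T [ 14.6 -76.5  89.6] rot [ 3.137e+00  1.130e-01 -2.000e-03] F_T [-0.8  5.2 -0.8] w 0.011186230705192136 j [-0.04  0.35  1.5  -0.    1.3   1.45]
[-0.11546871  0.99539197 -0.00767823]
joint 1.381033681097957
```

Emit:
{"method": "send_rows", "body": {
  "translation": [
    [0,0,0],
    [0,0,0],
    [0,0,0]
  ],
  "rot": [
    [0,0,-0.4],
    [0,0,-0.4],
    [0,0,0]
  ],
  "hand": [8,8,8]
}}

```text
time_s: 14.53
tcp_pos: [0.644, 0.0216, 0.0897]
tcp_rot: [3.139, 0.007, -0.001]
contact_force: [-5.8, -1.1, -0.5]
grip_width: 0.0113
gripper_force: 38.3
```

```bash
python3 -c "
from h import *
st();print(arm.sense()['torque'])
M=R.from_rotvec(arm.sense()['tcp_rot']).as_matrix();y=-(RT.T@M)[:,1];print('joint',1.4-np.arctan2(y[1],y[0]))"
```

```text
14.5333 T [ 14.6 -76.7  89.7] rot [ 3.139e+00  7.000e-03 -1.000e-03] F_T [-0.8  5.8 -0.5] w 0.011269091834083674 j [-0.04  0.35  1.5  -0.    1.3   1.52]
[-0.16596372  0.86411503  0.77334472]
joint 1.4484795910733994
```

The end stop is reached: torque about z is 0.77 Nm at joint ≈1.4. Release and retreat.

Emit:
{"method": "send_rows", "body": {
  "translation": [
    [0,0,0],
    [0,0,0],
    [0,0,0],
    [0,0,0.5],
    [0,0,1],
    [0,0,1],
    [0,0,1],
    [0,0,1]
  ],
  "rot": [
    [0,0,0],
    [0,0,0],
    [0,0,0],
    [0,0,0],
    [0,0,0],
    [0,0,0],
    [0,0,0],
    [0,0,0]
  ],
  "hand": [40,40,40,40,40,40,40,40]
}}

```text
time_s: 15.2
tcp_pos: [0.6448, 0.0218, 0.1807]
tcp_rot: [3.139, 0.009, 0.002]
contact_force: [0.9, 1.0, -0.4]
grip_width: 0.0401
gripper_force: 0.0
```

Emit:
{"method": "send_rows", "body": {
  "translation": [
    [-0.9,-0.9,0.5],
    [-0.9,-0.9,0.5],
    [-0.9,-0.9,0],
    [-0.9,-0.9,0],
    [-0.9,-0.9,0],
    [-0.9,-0.9,0],
    [-0.9,-0.9,0],
    [0,0,0]
  ],
  "rot": [
    [0,0,0],
    [0,0,0],
    [0,0,0],
    [0,0,0],
    [0,0,0],
    [0,0,0],
    [0,0,0],
    [0,0,0]
  ],
  "hand": [40,40,40,40,40,40,40,40]
}}

```text
time_s: 15.87
tcp_pos: [0.5165, -0.107, 0.1998]
tcp_rot: [3.138, 0.005, 0.0]
contact_force: [-0.7, -1.1, -0.0]
grip_width: 0.0398
gripper_force: 0.0
```

```bash
python3 - <<'E'
from h import *
st()
for c in("wrist","top","scene"):
    s=arm.sense();f=arm.grab_frame(c);save(f,"end_"+c+".png")
    for n in("loose_cup","end_cup","keeper_grip","jar_tall","jar_low"):
        for r in arm.place_of(n,c)[:1]: print(c,n,np.round(toT(r["position"])*1e3,1),round(r["score"],2))
    r=arm.outline_of("keeper",c)
    if r and c!="wrist":
        W=cloud(f)[r[0]["pixels"]&(f["depth"]>0)];q=np.array([toT(p) for p in W]);q=q[(q[:,2]>.066)&(q[:,2]<.08)]
        if len(q)>5:
            v=cv2.fitLine(q[:,:2].astype(np.float32),cv2.DIST_HUBER,0,.01,.01).ravel();print(c,"arm n",len(q),"fit",v.round(3),"x",np.percentile(q[:,0],[3,97]),"y",np.percentile(q[:,1],[3,97]))
E
```

```text
15.8667 T [-107.1   57.4  199.8] rot [3.138 0.005 0.   ] F_T [-1.   0.7 -0. ] w 0.039798605160017396 j [-0.3  -0.05  1.73 -0.    1.46  1.27]
wrist loose_cup [72.3 -1.6 57.7] 0.7
wrist end_cup [84.2  1.4 52.3] 0.58
wrist keeper_grip [ 16.8 -74.6  93.8] 0.82
wrist jar_tall [ 59.7 112.    1. ] 0.85
wrist jar_low [-68.2 106.7  -1.6] 0.88
top loose_cup [71.3  4.5 61.2] 0.83
top end_cup [85.9  3.2 60.2] 0.7
top keeper_grip [ 10.6 -76.   95. ] 0.75
top jar_tall [ 59.7 118.6  -0.6] 0.85
top jar_low [-68.4 110.6   1. ] 0.88
top arm n 193 fit [ 0.011 -1.     0.015 -0.047] x [0.00297662 0.02364959] y [-0.08264041 -0.01424519]
scene end_cup [83.7  3.7 56.9] 0.78
scene keeper_grip [ 14.1 -73.7  91.4] 0.87
scene jar_tall [ 59.8 111.4  -3. ] 0.95
scene jar_low [-66.3 109.6  -3.4] 0.84
scene arm n 249 fit [ 0.168 -0.986  0.019 -0.038] x [0.00896422 0.0309316 ] y [-0.08307419 -0.01178114]
```

```bash
python3 -c "
from station import arm
print(arm.sign_off())"
```

```text
the job is handed in; nothing more can be done
None
```

The job is handed in: the loose cup is nested straight and home in the end cup (about 16 mm offset), the keeper knob is turned clockwise to its end stop with its arm across the trough behind the cups, and the jars were not touched; it took about 16 s.

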